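# Clamp a sanding block in a small glue press

### The job

The sole of the sanding block has just been re-glued: lay the block, sole down as it lies, flat in the yellow cradle of the press and push the carriage fully home under the screw. Then turn the red knob clockwise until the pad meets the block and the resistance rises sharply, add an eighth of a turn more, no further, and let go. Do not disturb the other things on the table.

Things in the scene. Friction and masses are not known exactly. Their poses are not given: they have to be found in the camera images.
- sanding_block: Brown sanding block with a dark red sole underneath, 40 x 70 x 23 mm (its own x, y, z), about 50 g, loose, lying flat on the table at the start. Origin: centre of its underside; z up; its long side runs along its y axis.
- cradle (a point): Centre of the cradle floor on the carriage, where the block is to lie (26 mm over the table). x: along the travel, towards home under the screw; z up. Pocket 88 mm (x) by 54 mm (y), walled by yellow lips 6 mm high and 8 mm thick; 44 mm of each long side is left open for the fingers. The block's long side goes along x, either way round.
- carriage (a joint): Travel of the carriage along the cradle's x axis: 0 fully out, 0.100 m fully home (at its stop, cradle centred under the pad). It starts between 0 and 0.015, slides with about 1.5 N of friction and stays where it is left.
- carriage_grip (a point): Top centre of the black upright grip at the carriage's front: a plate 50 mm wide (y), 12 mm thick (x), 42 mm high, 80 mm in front (-x) of the cradle's centre; this point is 68 mm over the table. Axes as the cradle's. Push its front face, or pinch it from above.
- knob (a joint): Knob angle, rad; grows as it is tightened (clockwise from above). Starts at 0 to 0.4. Turns freely (about 0.08 N m) until the pad meets the block, 0.7 to 2.3 rad past the start (it differs: the head is set at varying heights); then the torque climbs by about 0.5 N m per rad. It stays where it is left.
- knob_grip (a point): Centre of the knob's red bar, on the vertical screw axis, about 160 mm over the table: 70 mm long along this point's y, 16 mm thick along its x, 26 mm high; grip across the thickness from above. Turns with the knob and sinks 16 mm per turn (2.5 mm per rad). Under the bar a 26 mm hub; the head of the press lies 40 mm or more below the bar's centre.
- pad: Round black rubber pad, 32 mm in diameter, at the foot of the screw; it turns with the knob and presses on the block. Origin: centre of its underside, 107.5 mm under knob_grip when unloaded; z up. Sprung (16 N per mm): it gives way upwards as the knob is tightened beyond contact.
- glue_bottle: White glue bottle with a red tip, 62 mm in diameter, 168 mm tall, standing loose behind the work on the left. Origin: centre of its foot. Leave alone.
- specimen_tray_1: Small white open tray with a piece of fossil in it, 65 x 85 x 23 mm, loose on the table at the right. Origin: centre of its underside. Leave alone.
Things that resemble listed ones, but are neither listed nor needed, are in the scene too. Leave any green or orange look-alike of the sanding_block alone.

How it is judged:
By the outcome, as a careful person would: the job done as asked, in the order asked, and still so for the second after the job is handed in, with the robot touching nothing.
It also fails if it takes over 72 s, if anything falls off the work surface, if the arm or the gripper's body presses on something with over 40 N, if the wrist force passes 120 N, or if a joint passes its speed limit or range.

### The arm

A 6-joint arm with a two-finger parallel gripper is mounted at the origin on a cart in front of the work surface, level with it; the furniture and walls round the work are solid. World frame = base frame: x ahead of the robot, y to its left, z up, the work surface at z = 0. Lengths are in mm, angles in rad, forces in N, time in s.
With the tool pointing down it reaches from about 275 to 850 mm from the base axis. Payload 5.2 kg.
Tool frame: the origin (TCP) lies midway between the tips of the shut fingers; the grasp point (between the pads) lies 19 mm behind it; z points along the fingers, y is the line along which they close (so a half turn about z gives the same grasp; the last joint's range is limited). The gripper opens to 85 mm and grips with 20 to 120 N. Pads are 22 mm wide; open, the fingers measure 114 mm over their backs; the gripper's body (76 mm by 85 mm) begins 54 mm behind the grasp point. The pads swing forward as they close: fully open they stand 13 mm farther back than shut.
Start: joints at [1.119, 0.259, 1.535, -0, 1.348, -0.203], TCP at [135.41, 533.075, 231.31] pointing down, gripper open.
Joint ranges: [-3.14, 3.14], [-0.91, 2.08], [0.19, 2.58], [-1.22, 4.36], [0.22, 2.71], [-3.12, 3.12]. Speed limits (rad/s): [2.57, 2.57, 3.14, 3.14, 3.14, 3.14].

### API

Orientations are given as [roll, pitch, yaw] about the fixed x, y, z axes, in that order (R = Rz(yaw) Ry(pitch) Rx(roll)).
In Python, from bench import get_obs, get_image, camera_model, close_job gives the robot as it stands. The module is installed in compiled form; this text tells all that it offers.
- The arm moves only by the shell command python3 -m pendant 'ROWS'. ROWS is JSON, a list of rows, each a list of 3 entries, a list of its own where there are three numbers: the shift along the tool's x, y, z in units of 0.15 m (1.0 is 0.15 m), then the turn about the tool's z in units of 90 degrees (1.0 is 90 degrees), then the closure in counts, from 0 (fully open) to 255 (shut). In form: [[[dx, dy, dz], spin, claw], ...]. A call has 1 to 10 rows; each row is the pose to reach, as a shift and turn from the pose commanded when the call began, along the tool's axes at that moment; what a row does not reach only later rows make up. A row lasts 1/12 s, in which the tool goes at most 41.7 mm and 7.16 degrees, less where a joint would pass 70% of its speed; a pose out of reach is approached as far as the arm can. A call with a number of a shift or a turn outside -1 to 1 is refused whole. A call with a gripper value outside its range is refused whole. The fingers move at their own pace and stop on an object; the grip force is fixed at half the most. Time passes only in rows, so rows that repeat a pose let the fingers close. It gives the time, the measured TCP pose, the force, the opening and the grip force at its end, in the units of the state.
- get_obs(): the state, without advancing time (a new reading comes with each control period).
- get_image(name): name is "scene" or "top"; returns (picture, depth): 384x512x3 uint8, blue, green, red; 384x512 float32, mm along the optical axis (not along the pixel's ray), 0 where there is no reading.
- camera_model(name): a dict with "mtx" (3x3 intrinsics, pixels), "dist_coeffs" ([k1, k2, p1, p2, k3] as OpenCV has them; the pictures are not rectified), "world_from_camera" (4x4, takes a point from camera to world coordinates). Camera axes: x right, y up, looking along -z (the intrinsics and any distortion apply to the point x, -y, -z); pixel columns grow to the right and rows downward; lengths in mm; the calibration is good to about 2 mm. A picture is of the moment at which its call begins. camera_model takes no time and is no camera call.
- close_job(): hands the job in; it is judged then, once.
The state is a dict: "time_s": time; "joint_pos": joint angles; "qd": joint speeds; "effort": joint torques, N m; "position": TCP position; "ee_rot": TCP orientation; "ft_force": force on the tool from outside, world axes, zero at the start; "wrist_torque": the same for the moment, N m; "grip_width": finger opening in mm; "finger_force": force on a finger pad.
Only numpy, scipy, OpenCV 4.12 (cv2) and the standard library are available. Lean on these libraries where they do the work, as an engineer would, in place of code of your own. Each camera call takes 0.05 s, during which the arm holds its last target. There are 200 camera calls.

## Working session

There is one attempt and no reset: what is moved stays moved. The work goes in short steps, Python scripts to look and compute and a shell command to move; the robot and the scene stay as the last step left them, time stands still between calls to the robot, and variables do not carry over. Pictures are saved under pics/ and viewed, at most 10 in all, crops included, and the job is handed in when it is done.

```bash
mkdir -p pics; cat > h.py <<'E'
import numpy as np, cv2, json
from bench import *
def save(n,f):
    im,d=get_image(n); cv2.imwrite(f'pics/{f}.png',im); np.save(f'pics/{f}.npy',d); return im,d
def cloud(n,d):
    c=camera_model(n); h,w=d.shape
    u,v=np.meshgrid(np.arange(w),np.arange(h))
    p=cv2.undistortPoints(np.stack([u,v],-1).reshape(-1,1,2).astype(float),np.array(c['mtx'],float),np.array(c['dist_coeffs'],float)).reshape(h,w,2)
    P=np.stack([p[...,0]*d,-p[...,1]*d,-d,np.ones_like(d)],-1)
    W=P@np.array(c['world_from_camera']).T
    W=W[...,:3]; W[d<=0]=np.nan
    return W
E
python3 - <<'E'
from h import *
for n in('scene','top'):
    im,d=save(n,n+'0'); W=cloud(n,d); np.save(f'pics/{n}0W.npy',W)
    c=camera_model(n); print(n,np.array(c['world_from_camera']).round(2).tolist(), np.nanmin(W,(0,1)),np.nanmax(W,(0,1)))
print(get_obs())
E
```

```text
scene [[0.61, 0.52, -0.6, -116.5], [-0.79, 0.38, -0.48, -589.5], [-0.02, 0.76, 0.64, 850.85], [0.0, 0.0, 0.0, 1.0]] [-401.90739715 -978.71251609 -838.35190346] [2233.94730969 2065.37021868  638.13867868]
top [[-0.0, 0.98, -0.18, 302.1], [-1.0, -0.0, -0.01, -71.24], [-0.01, 0.18, 0.98, 1639.73], [0.0, 0.0, 0.0, 1.0]] [ -237.58278375 -1459.49025219  -853.32261278] [1898.54685722 1379.60883003  669.40092376]
{'time_s': 0.1, 'joint_pos': array([ 1.11922857e+00,  2.59290943e-01,  1.53594659e+00, -2.44790798e-05,
        1.34803301e+00, -2.02777419e-01]), 'qd': array([ 0.00057664, -0.00088753, -0.00181462,  0.00173045, -0.00060896,
        0.00187634]), 'effort': array([ 1.48142881e-03, -4.46969426e+01, -2.91249812e+01, -2.53372900e-04,
        6.25185203e-03,  2.61398668e-05]), 'position': array([135.1904247 , 532.6385217 , 230.55749351]), 'ee_rot': array([-3.13994434e+00, -3.14533516e-04,  2.89280748e+00]), 'ft_force': array([-0.01509546,  0.40161065,  0.0217623 ]), 'wrist_torque': array([-0.00012719,  0.0629692 , -0.04578152]), 'finger_force': 0.0, 'grip_width': 85.61550227612092}
```

View pics/scene0.png

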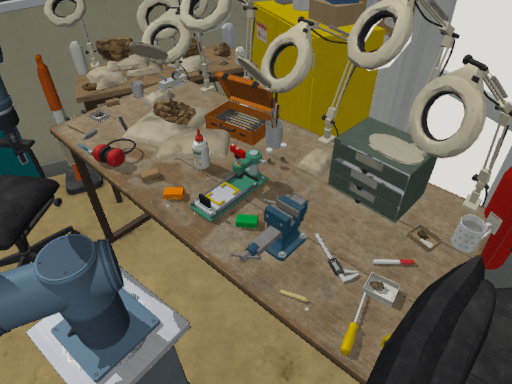

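View pics/top0.png

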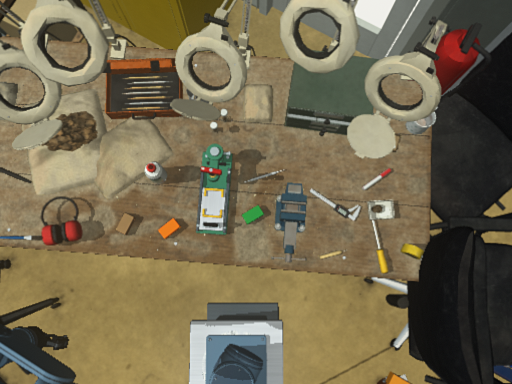

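Top view: brown block at about (125,223), orange (169,229) and green (253,214) look-alikes, press at (213,190) with yellow cradle at (213,208) and red knob bar at (210,170), glue bottle (152,170), and tray (381,209). Next I measure the block, cradle, grip and knob.

```bash
cat >> h.py <<'E'
def rect(W,m,name,zr=None):
    P=W[m]; P=P[~np.isnan(P).any(1)]
    if zr: P=P[(P[:,2]>zr[0])&(P[:,2]<zr[1])]
    if len(P)<4: print(name,'few',len(P)); return None
    r=cv2.minAreaRect(P[:,:2].astype(np.float32))
    print(name,len(P),'c',np.round(r[0],1),'size',np.round(r[1],1),'ang',round(r[2],1),'mean',P.mean(0).round(1),'z',np.percentile(P[:,2],[5,50,95]).round(1)); return r
E
python3 - <<'E'
from h import *
for n in('top','scene'):
    im=cv2.imread(f'pics/{n}0.png'); W=np.load(f'pics/{n}0W.npy'); hsv=cv2.cvtColor(im,cv2.COLOR_BGR2HSV); H,S,V=cv2.split(hsv)
    if n=='top': bl=(slice(208,238),slice(112,140)); pr=(slice(140,240),slice(190,240))
    else: bl=(slice(165,188),slice(135,163)); pr=(slice(140,222),slice(185,275))
    def win(s): m=np.zeros(H.shape,bool); m[s]=1; return m
    rect(W,win(bl)&(W[...,2]>17)&(W[...,2]<30),n+' block top')
    rect(W,win(bl)&(W[...,2]>10)&(W[...,2]<30),n+' block>10')
    y=(H>18)&(H<35)&(S>150)&(V>120)
    rect(W,win(pr)&y,n+' yellow'); rect(W,win(pr)&y,n+' yellow lips',(28,40))
    r=((H<8)|(H>172))&(S>140)&(V>80)
    rect(W,win(pr)&r,n+' red',(140,200))
    b=(V<60)
    rect(W,win(pr)&b,n+' black',(55,80))
    g=(H>60)&(H<95)&(S>60)
    rect(W,win(pr)&g,n+' green base',(0,30)); rect(W,win(pr)&g,n+' head',(90,160))
t=cv2.imread('pics/top0.png'); s=cv2.imread('pics/scene0.png')
a=cv2.resize(t[135:245,170:240],None,fx=5.4,fy=5.4,interpolation=cv2.INTER_CUBIC)
b=cv2.resize(s[135:225,180:280],None,fx=4,fy=4,interpolation=cv2.INTER_CUBIC)
o=np.zeros((600,800,3),np.uint8); o[:a.shape[0],:a.shape[1]]=a; o[:b.shape[0],400:400+b.shape[1]]=b[:, :400]
cv2.imwrite('pics/crop1.png',o)
E
```

```text
top block top 209 c [486.5 395.1] size [42.2 69.1] ang 64.5 mean [487.1 395.   23.3] z [18.1 23.1 28.3]
top block>10 227 c [488.5 398.5] size [49.2 70.8] ang 66.8 mean [486.9 394.4  22.5] z [14.8 22.8 28.2]
top yellow 102 c [571.1  83.6] size [ 68.1 129.8] ang 85.7 mean [562.5  83.7  32.5] z [24.5 30.8 37.7]
top yellow lips 76 c [557.4  83.9] size [ 66.5 102.3] ang 85.6 mean [560.1  83.1  32.2] z [28.6 31.7 37.2]
top red 84 c [643.1  78.9] size [69.4 14.8] ang 78.8 mean [640.8  74.7 170.7] z [156.1 172.  178.3]
top black 37 c [476.   87.3] size [ 7.7 44. ] ang 0.8 mean [476.1  88.5  65.8] z [59.3 66.  71.2]
top green base 586 c [597.3  80.7] size [109.1 296.3] ang 86.6 mean [639.7  72.5  12. ] z [ 4.8 11.6 20.9]
top head 275 c [686.7  73.3] size [127.2  56.1] ang 0.9 mean [693.7  74.3 107. ] z [ 98.8 107.3 114.1]
scene block top 119 c [484.  394.5] size [43.1 67.2] ang 64.5 mean [483.9 392.4  22.2] z [18.3 22.3 25.5]
scene block>10 144 c [484.  394.5] size [43.1 67.3] ang 64.2 mean [482.5 390.2  20.8] z [12.5 21.6 25.5]
scene yellow 93 c [560.3  81.1] size [ 67.  162.7] ang 85.9 mean [560.9  78.9  35.4] z [27.5 32.3 67.1]
scene yellow lips 80 c [555.9  81.7] size [ 67.1 105.9] ang 85.5 mean [562.   78.5  32.2] z [28.6 32.3 35.3]
scene red 110 c [642.9  77.1] size [72.3 15.8] ang 81.0 mean [638.2  71.7 165.6] z [153.2 167.3 176.3]
scene black 77 c [561.   73.5] size [ 44.9 183.6] ang 80.7 mean [536.2  80.9  63.3] z [56.6 63.3 69.7]
scene green base 784 c [598.2  28.8] size [306.7 235.6] ang 2.0 mean [594.7  40.1  15. ] z [ 6.4 13.2 25.9]
scene head 248 c [684.9  73.3] size [ 55. 128.] ang 84.5 mean [677.6  64.9 104.4] z [ 92.8 106.1 112. ]
```

View pics/crop1.png

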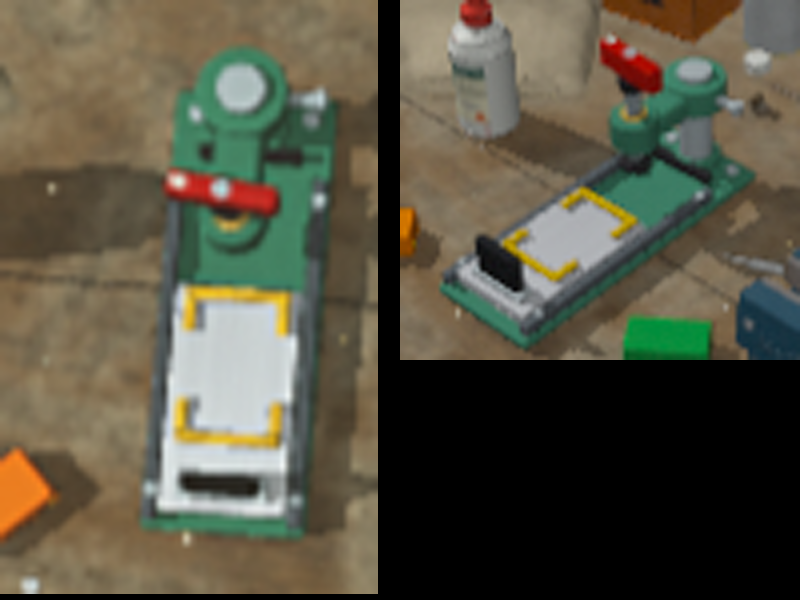

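The crop confirms the layout: black grip at crop (220,484), yellow cradle around (232,365), red bar around (222,193), slanting about 10°. Block ≈ (485.3,394.8), long axis −25.5°, size and height agree (42×69, top at 23). Cradle ≈ (556.7,82.8), travel yaw ≈ −3.7°. Knob ≈ (643,78). Moving over the block.

```bash
cat > go.py <<'E'
import sys,numpy as np
from bench import get_obs
o=get_obs(); x,y,z,yw=map(float,sys.argv[1:5]); p=o['position']; a=o['ee_rot'][2]
d=np.array([x,y,z])-p
t=np.array([np.cos(a)*d[0]+np.sin(a)*d[1],np.sin(a)*d[0]-np.cos(a)*d[1],-d[2]])/150
s=-((yw-np.degrees(a)+180)%360-180)/90
print('t',round(o['time_s'],2),'pos',p.round(1),'yaw',round(np.degrees(a),2),'tilt',o['ee_rot'][:2].round(3),'q6',round(o['joint_pos'][5],3),'F',o['ft_force'].round(1),'M',o['wrist_torque'].round(3),'w',round(o['grip_width'],1),'ff',round(o['finger_force'],1),'-> shift',t.round(3),'spin',round(s,3))
E
python3 -m pendant '[[[-0.83,-0.105,0],0.125,50],[[-0.83,-0.105,0],0.125,50],[[-0.83,-0.105,0],0.125,50],[[-0.83,-0.105,0],0.125,50],[[-0.83,-0.105,0],0.125,50]]'
python3 go.py 485.3 394.8 100 154.5
```

```text
time_s: 0.52
position: [254.2, 486.1, 230.7]
ee_rot: [-3.141, -0.0, 2.692]
ft_force: [-0.2, 0.6, 1.1]
grip_width: 68.8
finger_force: 0.0
t 0.52 pos [254.2 486.1 230.7] yaw 154.25 tilt [-3.141 -0.   ] q6 -0.236 F [-0.2  0.6  1.1] M [ 0.01   0.079 -0.045] w 68.8 ff 0.0 -> shift [-1.652  0.121  0.872] spin -0.003
```

```bash
python3 -m pendant '[[[-0.83,0.06,0.3],0,50],[[-0.83,0.06,0.3],0,50],[[-0.83,0.06,0.3],0,50],[[-0.83,0.06,0.3],0,50]]' >/dev/null
python3 -m pendant '[[[-0.82,0.06,0.57],0,50],[[-0.82,0.06,0.57],0,50],[[-0.82,0.06,0.57],0,50],[[-0.82,0.06,0.57],0,50],[[-0.82,0.06,0.57],0,50],[[-0.82,0.06,0.57],0,50]]' >/dev/null
python3 go.py 485.3 394.8 2 154.5
```

```text
t 1.35 pos [482.3 396.8  99.2] yaw 154.44 tilt [-3.139e+00 -3.000e-03] q6 -0.615 F [ 1.1 -0.4  0.6] M [-0.003  0.023  0.014] w 68.7 ff 0.0 -> shift [-0.024 -0.003  0.648] spin -0.001
```

```bash
python3 -m pendant '[[[-0.024,0,0.3],0,50],[[-0.024,0,0.4],0,50],[[-0.024,0,0.5],0,50],[[-0.024,0,0.58],0,50],[[-0.024,0,0.645],0,50],[[-0.024,0,0.645],0,50],[[-0.024,0,0.645],0,50]]' >/dev/null
python3 go.py 485.3 394.8 2 154.5
python3 -m pendant '[[[0,0,0],0,255],[[0,0,0],0,255],[[0,0,0],0,255],[[0,0,0],0,255],[[0,0,0],0,255],[[0,0,0],0,255],[[0,0,0],0,255],[[0,0,0],0,255]]' >/dev/null
python3 go.py 485.3 394.8 60 154.5
```

```text
t 1.93 pos [486.1 396.    4.6] yaw 154.55 tilt [3.141 0.   ] q6 -0.621 F [0.2 0.8 0.2] M [ 0.014 -0.011 -0.004] w 68.6 ff 0.0 -> shift [ 0.002 -0.01   0.017] spin 0.001
t 2.6 pos [487.6 395.9   5.7] yaw 154.49 tilt [3.139e+00 2.000e-03] q6 -0.621 F [-0.7  1.7  6.6] M [ 0.045  0.169 -0.001] w 38.8 ff 62.6 -> shift [ 0.011 -0.013 -0.362] spin -0.0
```

```bash
python3 -m pendant '[[[0,0,-0.1],0,255],[[0,0,-0.3],0,255],[[0,0,-0.63],0,255],[[0,0,-0.63],0,255],[[0,0,-0.63],-0.24,255],[[0,0,-0.63],-0.24,255],[[0,0,-0.63],-0.24,255],[[0,0,-0.63],-0.24,255],[[0,0,-0.63],-0.24,255]]' >/dev/null
python3 go.py 556.7 82.8 100 176.3
```

```text
t 3.35 pos [486.6 395.2  98.7] yaw 175.88 tilt [3.141 0.   ] q6 -0.994 F [-0.5  0.  -0.5] M [-0.03  -0.075 -0.035] w 39.4 ff 61.8 -> shift [-0.616 -2.044 -0.009] spin -0.005
```

```bash
python3 -m pendant '[[[-0.2,-0.68,0],0,255],[[-0.2,-0.68,0],0,255],[[-0.2,-0.68,0],0,255],[[-0.2,-0.68,0],0,255]]' >/dev/null
python3 -m pendant '[[[-0.2,-0.68,0],0,255],[[-0.2,-0.68,0],0,255],[[-0.2,-0.68,0],0,255],[[-0.2,-0.68,0],0,255]]' >/dev/null
python3 -m pendant '[[[-0.21,-0.68,0],0,255],[[-0.21,-0.68,0],0,255],[[-0.21,-0.68,0],0,255],[[-0.21,-0.68,0],0,255],[[-0.21,-0.68,0],0,255],[[-0.21,-0.68,0],0,255]]' >/dev/null
python3 go.py 556.7 82.8 100 176.3
python3 - <<'E'
from h import *
im,d=save('scene','scene1'); a=im[120:230,170:290]
im2,d2=save('top','top1'); b=im2[130:240,170:260]
o=np.hstack([cv2.resize(x,(400,600) if 0 else (int(x.shape[1]*3.6),int(x.shape[0]*3.6)),interpolation=cv2.INTER_CUBIC) for x in(a,b)])
cv2.imwrite('pics/crop2.png',o); print(o.shape)
E
```

```text
t 4.52 pos [556.8  84.9  98.4] yaw 176.0 tilt [ 3.141e+00 -1.000e-03] q6 -1.549 F [ 0.4  0.2 -0.6] M [-0.017 -0.021 -0.012] w 38.6 ff 61.8 -> shift [-0.    -0.014 -0.01 ] spin -0.003
(396, 756, 3)
```

View pics/crop2.png

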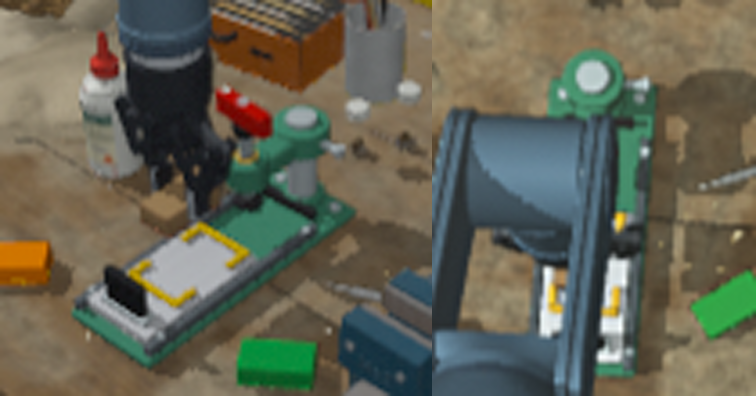

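The crop shows the block held at about (165,207), over the cradle but seemingly left of it at (195,265). I'll check it numerically.

```bash
cat >> h.py <<'E'
def proj(n,X):
    c=camera_model(n); T=np.linalg.inv(np.array(c['world_from_camera'])); X=np.atleast_2d(np.array(X,float)); q=X@T[:3,:3].T+T[:3,3]
    q=q*[1,-1,-1]; return cv2.projectPoints(q,np.zeros(3),np.zeros(3),np.array(c['mtx'],float),np.array(c['dist_coeffs'],float))[0].reshape(-1,2)
def box(c,L,Wd,z0,z1,yaw):
    a=np.radians(yaw); u=np.array([np.cos(a),np.sin(a)]); v=np.array([-u[1],u[0]])
    return np.array([[*(np.array(c)+s*L/2*u+t*Wd/2*v),z] for z in(z0,z1) for s,t in((-1,-1),(1,-1),(1,1),(-1,1))])
def drawbox(im,n,B,k,off,col):
    q=((proj(n,B)+.5-off)*k).astype(int)
    for i in range(4):
        for a,b in((i,(i+1)%4),(4+i,4+(i+1)%4),(i,i+4)): cv2.line(im,tuple(map(int,q[a])),tuple(map(int,q[b])),col,1)
E
python3 - <<'E'
from h import *
im=cv2.imread('pics/scene1.png'); W=cloud('scene',np.load('pics/scene1.npy')); hsv=cv2.cvtColor(im,cv2.COLOR_BGR2HSV);H,S,V=cv2.split(hsv)
m=np.zeros(H.shape,bool); m[165:195,200:232]=1
rect(W,m&(S>60)&(H<25)&(W[...,2]>75)&(W[...,2]<130),'held')
k=6;off=np.array([185,150]); a=cv2.resize(im[150:235,185:275],None,fx=k,fy=k,interpolation=cv2.INTER_CUBIC)
drawbox(a,'scene',box((556.8,84.9),70,40,93.5,116.5,-3.8),k,off,(0,0,255))
drawbox(a,'scene',box((556.7,82.8),104,70,26,32,-3.8),k,off,(255,0,0))
drawbox(a,'scene',box((476.7,88),12,50,26,68,-3.8),k,off,(255,0,255))
cv2.imwrite('pics/crop3.png',a); print(a.shape)
E
```

```text
held 174 c [553.8  80.3] size [55.2 69.6] ang 81.0 mean [540.9  82.1 112.1] z [ 96.2 115.7 119.1]
(510, 540, 3)
```

View pics/crop3.png

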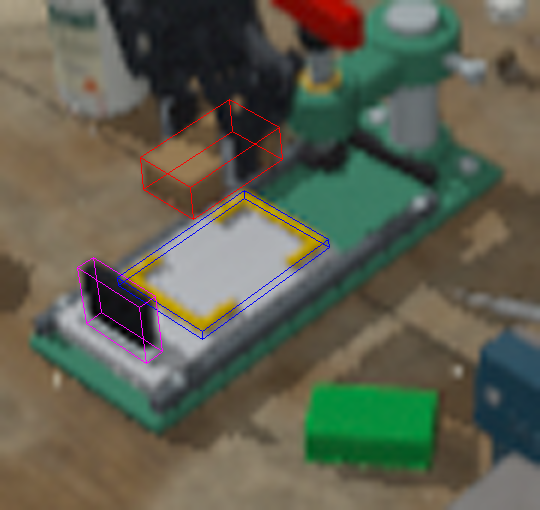

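The red overlay fits the held block and the blue one the cradle, both within 2–3 mm, so the offset was perspective. Lowering into the pocket.

```bash
python3 -m pendant '[[[0,-0.005,0.2],0,255],[[0,-0.005,0.3],0,255],[[0,-0.005,0.36],0,255],[[0,-0.005,0.4],0,255],[[0,-0.005,0.42],0,255],[[0,-0.005,0.43],0,255],[[0,-0.005,0.43],0,255]]' >/dev/null
python3 go.py 557 84 31 176
python3 -m pendant '[[[0,0,0.007],0,255],[[0,0,0.013],0,255],[[0,0,0.013],0,255]]' >/dev/null
python3 go.py 557 84 31 176
```

```text
t 5.2 pos [557.4  83.3  34.4] yaw 176.11 tilt [3.142e+00 1.000e-03] q6 -1.553 F [-0.1 -0.4 -1. ] M [0.021 0.006 0.007] w 39.0 ff 61.8 -> shift [0.003 0.005 0.023] spin 0.001
t 5.45 pos [557.3  82.9  32.5] yaw 176.09 tilt [3.142e+00 1.000e-03] q6 -1.553 F [-0.1  0.2 -0.3] M [ 0.055 -0.004  0.002] w 38.8 ff 61.8 -> shift [0.002 0.007 0.01 ] spin 0.001
```

```bash
for i in 1 2; do python3 -m pendant '[[[0,0,0.007],0,255],[[0,0,0.007],0,255]]' | grep force ; python3 go.py 557 84 31 176; done
```

```text
ft_force: [-0.2, 0.5, 3.4]
finger_force: 62.1
t 5.62 pos [557.5  82.9  31.7] yaw 176.09 tilt [3.142e+00 1.000e-03] q6 -1.553 F [-0.2  0.5  3.4] M [ 0.057  0.079 -0.001] w 38.6 ff 62.1 -> shift [0.004 0.007 0.004] spin 0.001
ft_force: [-1.0, -0.3, 8.5]
finger_force: 62.8
t 5.78 pos [558.4  82.9  31.6] yaw 176.09 tilt [3.142e+00 3.000e-03] q6 -1.553 F [-1.  -0.3  8.5] M [0.107 0.15  0.006] w 38.8 ff 62.8 -> shift [0.01  0.007 0.004] spin 0.001
```

```bash
python3 -m pendant '[[[0,0,0],0,85],[[0,0,0],0,85],[[0,0,0],0,85],[[0,0,0],0,85]]' |grep -E "width|ft"
python3 -m pendant '[[[0,0,-0.1],0,85],[[0,0,-0.25],0,85],[[0,0,-0.5],0,85],[[0,0,-0.7],0,85],[[0,0,-0.7],0,85],[[0,0,-0.7],0,255],[[0,0,-0.7],0,255],[[0,0,-0.7],0,255]]' |grep -E "width|ft"
python3 go.py 440 90.5 45 176.2
python3 - <<'E'
from h import *
im,d=save('scene','scene2'); k=6;off=np.array([185,150]); a=cv2.resize(im[150:235,185:275],None,fx=k,fy=k,interpolation=cv2.INTER_CUBIC)
cv2.imwrite('pics/crop4.png',a)
E
```

```text
ft_force: [-0.1, -0.5, 0.4]
grip_width: 57.2
ft_force: [-0.0, 0.1, -0.9]
grip_width: 21.3
t 6.78 pos [555.7  83.  133.4] yaw 176.09 tilt [-3.141e+00 -3.000e-03] q6 -1.553 F [-0.   0.1 -0.9] M [-0.013 -0.027 -0.047] w 21.3 ff 0.0 -> shift [ 0.773 -0.003  0.589] spin -0.001
```

View pics/crop4.png

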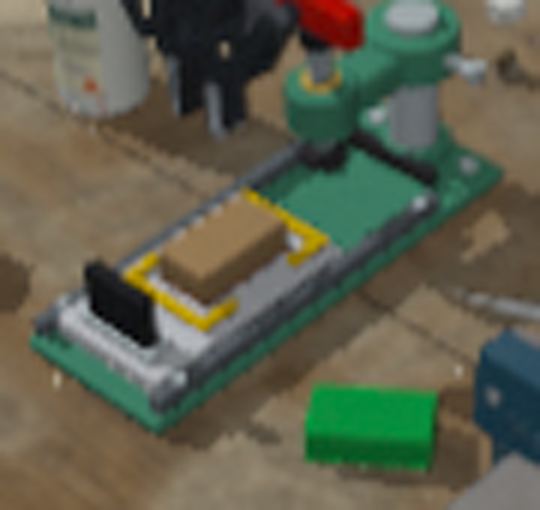

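The block lies flat within the yellow lips, centred at (225,245) in the crop. Next I go round in front of the grip and push.

```bash
python3 -m pendant '[[[0.77,0,0],0,255],[[0.77,0,0],0,255],[[0.77,0,0],0,255],[[0.77,0,0],0,255],[[0.77,0,0.3],0,255],[[0.77,0,0.45],0,255],[[0.77,0,0.58],0,255],[[0.77,0,0.58],0,255],[[0.77,0,0.58],0,255]]' >/dev/null
python3 go.py 520 85.3 45 176.2
python3 -m pendant '[[[-0.1,0,0],0,255],[[-0.15,0,0],0,255],[[-0.2,0,0],0,255],[[-0.25,0,0],0,255],[[-0.3,0,0],0,255],[[-0.35,0,0],0,255],[[-0.4,0,0],0,255],[[-0.4,0,0],0,255]]' >/dev/null
python3 go.py 545 85.3 45 176.2
```

```text
t 7.58 pos [440.5  90.9  46.8] yaw 176.1 tilt [-3.141 -0.004] q6 -1.548 F [ 0.9  0.1 -0.3] M [0.045 0.004 0.   ] w 0.1 ff 0.0 -> shift [-0.531 -0.001  0.012] spin -0.001
t 8.25 pos [504.   86.5  48.4] yaw 176.08 tilt [3.142e+00 3.000e-03] q6 -1.551 F [ 1.2  0.3 -0.5] M [-0.03   0.007 -0.026] w -0.1 ff 0.0 -> shift [-0.273  0.011  0.023] spin -0.001
```

```bash
python3 -m pendant '[[[-0.07,0,0.01],0,255],[[-0.12,0,0.01],0,255],[[-0.17,0,0.01],0,255],[[-0.2,0,0.01],0,255],[[-0.2,0,0.01],0,255]]' >/dev/null
python3 go.py 546 84 45 176.2
for i in 1 2 ; do python3 -m pendant '[[[-0.013,0,0],0,255],[[-0.02,0,0],0,255]]' >/dev/null;python3 go.py 546 84 45 176.2; done
```

```text
t 8.67 pos [533.2  84.5  46.5] yaw 176.08 tilt [-3.142e+00  2.000e-03] q6 -1.552 F [ 0.4 -0.7 -0.2] M [-0.022 -0.037  0.012] w 0.1 ff 0.0 -> shift [-0.085  0.002  0.01 ] spin -0.001
t 8.83 pos [534.4  84.5  46.5] yaw 176.1 tilt [-3.141 -0.   ] q6 -1.552 F [-1.4  0.2  0.8] M [-0.05   0.205  0.019] w 0.3 ff 0.8 -> shift [-0.077  0.002  0.01 ] spin -0.001
t 9.0 pos [537.3  84.3  46.5] yaw 176.1 tilt [-3.142 -0.   ] q6 -1.552 F [-1.5 -0.9  0.1] M [-0.051  0.254  0.047] w 0.0 ff 0.8 -> shift [-0.058  0.002  0.01 ] spin -0.001
```

```bash
for i in 1 2 3 4; do python3 -m pendant '[[[-0.013,0,0],0,255],[[-0.013,0,0],0,255]]' >/dev/null;python3 go.py 546 84 45 176.2; done
```

```text
t 9.17 pos [539.8  84.2  46.5] yaw 176.09 tilt [-3.142  0.   ] q6 -1.552 F [-1.1  0.3  0.3] M [ 0.017  0.065 -0.102] w 0.1 ff 0.3 -> shift [-0.042  0.002  0.01 ] spin -0.001
t 9.33 pos [541.8  84.   46.6] yaw 176.09 tilt [3.142 0.   ] q6 -1.552 F [-1.  -0.2  0.2] M [-0.04   0.068  0.002] w 0.2 ff 0.3 -> shift [-0.028  0.002  0.01 ] spin -0.001
t 9.5 pos [543.8  83.9  46.6] yaw 176.09 tilt [3.142e+00 1.000e-03] q6 -1.552 F [-0.2 -0.6 -0.5] M [0.019 0.078 0.01 ] w 0.1 ff 0.3 -> shift [-0.015  0.002  0.011] spin -0.001
t 9.67 pos [545.8  83.8  46.6] yaw 176.09 tilt [3.142e+00 1.000e-03] q6 -1.552 F [-0.8  0.  -0.2] M [ 0.015  0.133 -0.015] w 0.0 ff 0.2 -> shift [-0.001  0.002  0.011] spin -0.001
```

```bash
for i in 1 2 3 4; do python3 -m pendant '[[[-0.01,0,0],0,255],[[-0.01,0,0],0,255]]' >/dev/null;python3 go.py 546 84 45 176.2; done
```

```text
t 9.83 pos [547.2  83.7  46.6] yaw 176.09 tilt [3.142 0.   ] q6 -1.552 F [-1.   0.1 -0.1] M [-0.019  0.099  0.029] w 0.1 ff 0.3 -> shift [0.008 0.002 0.01 ] spin -0.001
t 10.0 pos [547.2  83.7  46.4] yaw 176.1 tilt [-3.142e+00 -3.000e-03] q6 -1.552 F [-4.9 -0.5  4.3] M [ 0.018  0.711 -0.008] w 0.1 ff 2.4 -> shift [0.008 0.001 0.01 ] spin -0.001
t 10.17 pos [547.1  83.7  46.3] yaw 176.11 tilt [-3.141 -0.006] q6 -1.552 F [-8.8 -0.5  7.1] M [-0.022  1.318 -0.043] w 0.0 ff 4.4 -> shift [0.008 0.001 0.009] spin -0.001
t 10.33 pos [547.2  83.7  46.2] yaw 176.12 tilt [-3.141 -0.008] q6 -1.553 F [-12.9   0.   11.4] M [-0.06   1.91  -0.012] w 0.2 ff 6.5 -> shift [0.008 0.001 0.008] spin -0.001
```

The carriage is at its stop: it stayed at 547.2 while the force rose to 13 N. Now I back off, rise, and look at the knob.

```bash
python3 -m pendant '[[[0.1,0,0],0,255],[[0.3,0,0],0,255],[[0.3,0,-0.3],0,255],[[0.3,0,-0.6],0,0],[[0.5,0,-1],0,0],[[0.8,0,-1],0,0],[[0.8,0,-1],0,0],[[0.8,0,-1],0,0]]' >/dev/null
python3 go.py 643 78 235 260
python3 - <<'E'
from h import *
k=7; T=[]
for n,(r,c) in {'scene':((130,200),(215,270)),'top':((145,225),(185,240))}.items():
    im,d=save(n,n+'3'); W=cloud(n,d); H,S,V=cv2.split(cv2.cvtColor(im,cv2.COLOR_BGR2HSV))
    m=np.zeros(H.shape,bool); m[r[0]:r[1],c[0]:c[1]]=1
    m&=((H<8)|(H>172))&(S>140)&(V>80); rect(W,m,n+' red',(140,200)); z=W[m][:,2]; print(np.nanpercentile(z,[25,50,75,90]).round(1))
    a=cv2.resize(im[r[0]:r[1],c[0]:c[1]],None,fx=k,fy=k,interpolation=cv2.INTER_CUBIC)
    drawbox(a,n,box((643.5,78),70,16,147,173,80),k,np.array([c[0],r[0]]),(255,255,0)); T.append(a)
h=max(x.shape[0] for x in T); o=np.hstack([cv2.copyMakeBorder(x,0,h-x.shape[0],0,0,0) for x in T]); print(o.shape); cv2.imwrite('pics/crop5.png',o)
E
```

```text
t 11.0 pos [429.7  92.1 199.4] yaw 176.14 tilt [3.141 0.004] q6 -1.547 F [-0.6 -0.4 -1.6] M [-0.018  0.075  0.029] w 60.5 ff 0.0 -> shift [-1.425  0.002 -0.238] spin -0.932
scene red 109 c [640.9  76.2] size [71.5 17.1] ang 78.8 mean [638.2  72.  166. ] z [152.7 167.4 176.3]
[159.3 166.4 173.1 176. ]
top red 79 c [642.5  78.4] size [68.6 14.6] ang 82.5 mean [640.2  74.8 170.4] z [153.9 172.5 176.8]
[168.  172.5 174.4 175.5]
(560, 770, 3)
```

View pics/crop5.png

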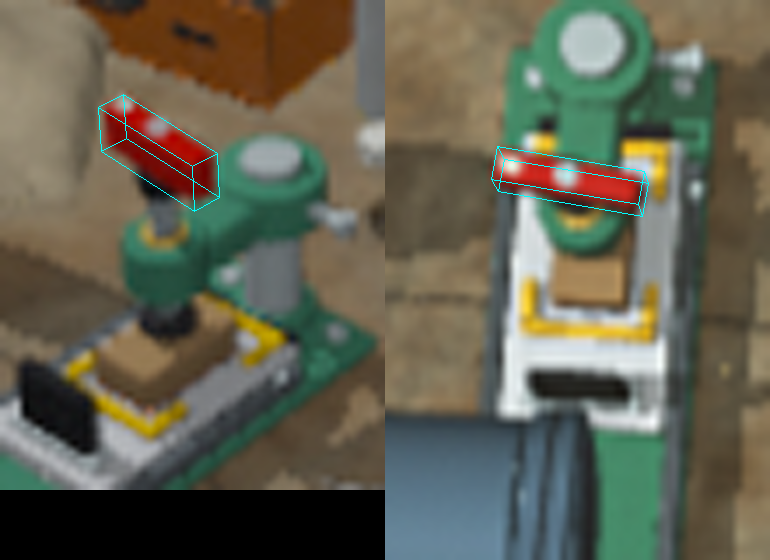

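The drawn bar (centre 643,78; 147–173 high; 80°) matches both views. The carriage is home, with the pad at scene crop (168,322) over the block. Now I move over the knob.

```bash
python3 -m pendant '[[[0,0,-0.24],0,105],[[-0.5,0,-0.24],-0.93,105],[[-0.7,0,-0.24],-0.93,105],[[-0.7,0,-0.24],-0.93,105],[[-0.7,0,-0.24],-0.93,105],[[-0.7,0,-0.24],-0.93,105],[[-0.7,0,-0.24],-0.93,105],[[-0.7,0,-0.24],-0.93,105],[[-0.7,0,-0.24],-0.93,105],[[-0.7,0,-0.24],-0.93,105]]' >/dev/null
python3 go.py 643 78.3 235 260
```

```text
t 11.93 pos [537.5  84.1 230.9] yaw -119.12 tilt [ 3.14e+00 -1.00e-03] q6 -2.683 F [-0.8 -0.   0.1] M [ 0.048 -0.042  0.024] w 50.4 ff 0.0 -> shift [-0.308 -0.633 -0.027] spin -0.212
```

```bash
python3 -m pendant '[[[-0.308,-0.633,0],-0.212,105],[[-0.308,-0.633,0],-0.212,105],[[-0.308,-0.633,0],-0.212,105],[[-0.308,-0.633,0],-0.212,105],[[-0.308,-0.633,0],-0.212,105],[[-0.308,-0.633,0],-0.212,105],[[-0.308,-0.633,0],-0.212,105]]' >/dev/null
python3 go.py 643 78.3 151 260
```

```text
t 12.52 pos [641.   78.1 231.8] yaw -100.42 tilt [ 3.14 -0.  ] q6 -3.011 F [-0.2 -0.4  0. ] M [ 0.001 -0.06   0.027] w 50.5 ff 0.0 -> shift [-0.004 -0.013  0.539] spin -0.005
```

```bash
python3 -m pendant '[[[0,-0.013,0.2],0,105],[[0,-0.013,0.35],0,105],[[0,-0.013,0.45],0,105],[[0,-0.013,0.53],0,105],[[0,-0.013,0.53],0,105],[[0,-0.013,0.53],0,105]]' >/dev/null
python3 go.py 643 78.3 151 260
python3 -m pendant '[[[0,0,0],0,255],[[0,0,0],0,255],[[0,0,0],0,255],[[0,0,0],0,255],[[0,0,0],0,255],[[0,0,0],0,255],[[0,0,0],0,255],[[0,0,0],0,255]]' >/dev/null
python3 go.py 643 78.3 151 260
```

```text
t 13.02 pos [643.2  77.7 153.2] yaw -100.38 tilt [ 3.141 -0.   ] q6 -3.012 F [-0.1  0.6  1.1] M [-0.008  0.088 -0.011] w 50.1 ff 0.0 -> shift [-0.003  0.002  0.015] spin -0.004
t 13.68 pos [644.1  77.7 154.7] yaw -100.38 tilt [-3.14  0.  ] q6 -3.012 F [-1.4  0.7  6.2] M [ 0.06   0.37  -0.118] w 14.7 ff 59.1 -> shift [-0.003  0.008  0.025] spin -0.004
```

```bash
python3 -m pendant '[[[0,0,0.002],0.08,255],[[0,0,0.004],0.16,255],[[0,0,0.006],0.24,255],[[0,0,0.008],0.32,255],[[0,0,0.01],0.38,255],[[0,0,0.01],0.38,255]]' >/dev/null
python3 go.py 643 78.3 151 260
for i in 1 2 3 4; do python3 -m pendant '[[[0,0,0.0013],0.05,255],[[0,0,0.0026],0.1,255],[[0,0,0.0026],0.1,255]]' >/dev/null; python3 go.py 643 78.3 151 260; done
```

```text
t 14.18 pos [644.2  77.6 153.2] yaw -134.87 tilt [-3.14e+00  1.00e-03] q6 -2.41 F [-1.5  0.8  5.7] M [ 0.045  0.382 -0.137] w 14.3 ff 59.1 -> shift [0.002 0.009 0.015] spin -0.387
t 14.43 pos [644.2  77.6 152.8] yaw -143.8 tilt [-3.14e+00  2.00e-03] q6 -2.254 F [-1.5  0.6  6. ] M [-0.071  0.335 -0.101] w 14.4 ff 59.1 -> shift [0.004 0.008 0.012] spin -0.487
t 14.68 pos [644.2  77.6 152.4] yaw -152.8 tilt [-3.14e+00  2.00e-03] q6 -2.097 F [-0.8  0.5  5.7] M [-0.035  0.315 -0.127] w 14.5 ff 59.1 -> shift [0.005 0.008 0.009] spin -0.587
t 14.93 pos [644.2  77.5 152. ] yaw -161.8 tilt [-3.141e+00  2.000e-03] q6 -1.94 F [-1.8 -0.3  5.1] M [-0.116  0.307 -0.138] w 14.3 ff 59.1 -> shift [0.006 0.008 0.007] spin -0.687
t 15.18 pos [644.2  77.5 151.6] yaw -170.8 tilt [-3.141e+00  2.000e-03] q6 -1.783 F [-0.7 -0.6  5.7] M [-0.137  0.327 -0.176] w 14.9 ff 59.1 -> shift [0.007 0.007 0.004] spin -0.787
```

```bash
cat > tq.py <<'E'
import numpy as np
from bench import get_obs
o=get_obs(); print(round(o['time_s'],2),'yaw',round(np.degrees(o['ee_rot'][2]),2),'z',o['position'].round(1)[2],'Mz',round(o['wrist_torque'][2],3),'e6',round(o['effort'][5],4),'q6',round(o['joint_pos'][5],4),'F',o['ft_force'].round(1))
E
python3 tq.py
for i in 1 2 3; do python3 -m pendant '[[[0,0,0.0013],0.05,255],[[0,0,0.0026],0.1,255]]' >/dev/null; python3 tq.py;  python3 -m pendant '[[[0,0,0],0,255]]' >/dev/null; python3 tq.py; done
```

```text
15.18 yaw -170.8 z 151.6 Mz -0.176 e6 0.8957 q6 -1.783 F [-0.7 -0.6  5.7]
15.35 yaw -179.76 z 151.2 Mz 0.023 e6 -1.3364 q6 -1.6266 F [-1.1 -0.5  4.6]
15.43 yaw -179.81 z 151.2 Mz -0.145 e6 0.896 q6 -1.6259 F [-1.  -0.   5.2]
15.6 yaw 171.24 z 150.8 Mz 0.004 e6 -1.3361 q6 -1.4695 F [-1.7 -1.2  5.3]
15.68 yaw 171.19 z 150.8 Mz -0.057 e6 0.8961 q6 -1.4688 F [-2.2 -1.   5.3]
15.85 yaw 162.24 z 150.4 Mz 0.116 e6 -1.3214 q6 -1.3125 F [-1.6 -0.9  5.2]
15.93 yaw 162.19 z 150.5 Mz -0.121 e6 0.8816 q6 -1.3117 F [-1.5 -0.7  5.9]
```

```bash
for i in 1 2 3 4 5 6 7 8 9 10 11 12; do python3 -m pendant '[[[0,0,0.0008],0.03,255]]' >/dev/null; python3 tq.py; done
```

```text
16.02 yaw 159.73 z 150.3 Mz 0.169 e6 -1.0859 q6 -1.2687 F [-0.7 -0.6  5.7]
16.1 yaw 156.92 z 150.2 Mz 0.16 e6 -0.7109 q6 -1.2197 F [-1.7 -1.5  6. ]
16.18 yaw 154.22 z 150.1 Mz 0.164 e6 -0.6111 q6 -1.1724 F [-2.  -0.5  6.5]
16.27 yaw 151.52 z 150.0 Mz 0.185 e6 -0.5832 q6 -1.1253 F [-1.8 -1.4  4.5]
16.35 yaw 148.82 z 149.9 Mz 0.165 e6 -0.5615 q6 -1.0783 F [-1.8 -0.9  6.4]
16.43 yaw 146.12 z 149.8 Mz 0.201 e6 -0.5406 q6 -1.0311 F [-1.7 -0.5  5.4]
16.52 yaw 143.43 z 149.7 Mz 0.261 e6 -0.5188 q6 -0.9841 F [-1.7 -0.1  5.4]
16.6 yaw 140.73 z 149.6 Mz 0.284 e6 -0.4979 q6 -0.937 F [-1.4 -1.1  6.2]
16.68 yaw 138.03 z 149.5 Mz 0.273 e6 -0.476 q6 -0.8899 F [-2.1 -0.4  6.2]
16.77 yaw 135.33 z 149.4 Mz 0.301 e6 -0.4551 q6 -0.8428 F [-1.4 -0.1  5.3]
16.85 yaw 132.63 z 149.3 Mz 0.337 e6 -0.4338 q6 -0.7957 F [-2.3 -1.9  6.7]
16.93 yaw 129.94 z 149.2 Mz 0.315 e6 -0.4124 q6 -0.7487 F [-1.  -0.9  6.8]
```

Contact shows in both the torque fit (slope 0.453 N·m/rad, back to the free 0.08 at q6≈−1.333) and the effort onset (q6≈−1.345). An eighth turn past that, allowing a little for wind-up, is q6≈−0.53.

```bash
for i in 1 2 3 4; do python3 -m pendant '[[[0,0,0.0008],0.03,255]]' >/dev/null; python3 tq.py; done
python3 -m pendant '[[[0,0,0.0005],0.02,255],[[0,0,0.0005],0.02,255]]'>/dev/null; python3 tq.py
python3 -m pendant '[[[0,0,0],0,0],[[0,0,0],0,0],[[0,0,0],0,0],[[0,0,0],0,0]]'; python3 tq.py
```

```text
17.02 yaw 127.24 z 149.1 Mz 0.311 e6 -0.391 q6 -0.7015 F [-2.1 -0.9  6.8]
17.1 yaw 124.54 z 149.0 Mz 0.395 e6 -0.3697 q6 -0.6544 F [-1.1 -0.9  7.2]
17.18 yaw 121.85 z 148.8 Mz 0.391 e6 -0.3485 q6 -0.6074 F [-1.7 -0.8  6.8]
17.27 yaw 119.15 z 148.7 Mz 0.374 e6 -0.3273 q6 -0.5602 F [-2.4 -1.5  6.9]
17.43 yaw 117.38 z 148.7 Mz 0.236 e6 0.6854 q6 -0.5294 F [-1.9 -0.1  6.4]
time_s: 17.77
position: [643.6, 77.7, 146.6]
ee_rot: [-3.142, -0.0, 2.05]
ft_force: [0.2, 1.0, -0.4]
grip_width: 62.6
finger_force: 0.0
17.77 yaw 117.43 z 146.6 Mz -0.011 e6 -0.0003 q6 -0.5305 F [ 0.2  1.  -0.4]
```

```bash
python3 -m pendant '[[[0,0,-0.2],0,0],[[0,0,-0.4],0,0],[[0,0,-0.6],0,0],[[0,0,-0.6],0,0],[[0,0,-0.6],0,0]]' >/dev/null
python3 go.py 480 100 250 117.4
python3 -m pendant '[[[0.45,-0.85,0],0,0],[[0.45,-0.85,0],0,0],[[0.45,-0.85,0],0,0],[[0.45,-0.85,0],0,0],[[0.45,-0.85,0],0,0],[[0.45,-0.85,0],0,0]]' >/dev/null
python3 go.py 480 100 250 117.4
python3 - <<'E'
from h import *
k=7; T=[]
for n,(r,c) in {'scene':((130,200),(215,270)),'top':((145,225),(185,240))}.items():
    im,d=save(n,n+'4'); W=cloud(n,d); H,S,V=cv2.split(cv2.cvtColor(im,cv2.COLOR_BGR2HSV))
    m=np.zeros(H.shape,bool); m[r[0]:r[1],c[0]:c[1]]=1
    m&=((H<8)|(H>172))&(S>140)&(V>80); rect(W,m,n+' red',(130,200))
    a=cv2.resize(im[r[0]:r[1],c[0]:c[1]],None,fx=k,fy=k,interpolation=cv2.INTER_CUBIC)
    drawbox(a,n,box((643.5,78),70,16,141,167,117.4),k,np.array([c[0],r[0]]),(255,255,0)); T.append(a)
h=max(x.shape[0] for x in T); o=np.hstack([cv2.copyMakeBorder(x,0,h-x.shape[0],0,0,0) for x in T]); cv2.imwrite('pics/crop6.png',o)
E
```

```text
t 18.18 pos [644.9  77.6 239.2] yaw 117.44 tilt [3.137e+00 2.000e-03] q6 -0.531 F [ 0.4  0.  -1. ] M [ 0.034 -0.011  0.019] w 85.3 ff 0.0 -> shift [ 0.639 -0.907 -0.072] spin 0.0
t 18.68 pos [498.2  79.  236.1] yaw 117.44 tilt [-3.141e+00 -1.000e-03] q6 -0.543 F [0.2 1.2 0.6] M [ 0.019 -0.021  0.013] w 85.5 ff 0.0 -> shift [ 0.18  -0.043 -0.092] spin 0.0
scene red 141 c [641.6  74.9] size [14.4 68.1] ang 28.4 mean [639.2  75.  158.9] z [146.2 159.5 169.8]
top red 36 c [646.6  71.2] size [13.9 51.5] ang 29.3 mean [648.6  67.  165.5] z [157.5 166.6 171.8]
```

View pics/crop6.png

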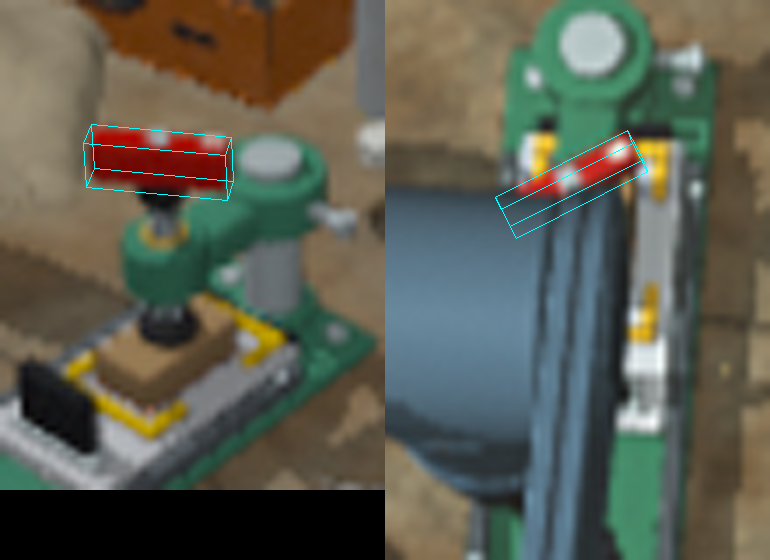

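The pad sits on the block in the cradle and the carriage is home. The knob bar is at 118–119°, against 117.4° commanded, so it is about an eighth of a turn past contact. The robot is clear of everything, so I'm handing in.

```bash
python3 -c "
from bench import close_job; print(close_job())"
```

```text
the job is handed in; nothing more can be done
None
```

The job is handed in at about 19 s: the sanding block lies sole down in the cradle, the carriage is at its stop, and the knob was tightened about an eighth of a turn past contact (estimated from torque and effort) and released; the other things on the table were not touched.

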